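# Lock a bench-clamped polisher on

### The job

Set the polisher that is strapped in its bench cradle running hands-free: squeeze its red trigger right down and keep it down, push the yellow lock button beside it fully in, then let the trigger ease back up onto the lock so that it stays part-way down by itself, with the button staying in. Take the gripper clear, and leave everything else on the bench where it is.

Things in the scene. Friction and masses are not known exactly. Their poses are not given: they have to be found in the camera images.
- polisher: Straight hand polisher in a cradle on an 18 mm plywood board (x -75 to 135 mm, y -170 to 170), fixed. Origin at bench height below the trigger's middle; z up; y along the machine, felt cone at -y, black motor at +y; lock button on the trigger's -x side. Teal handle housing x -36 to 36, y -65 to 65 mm, flat top at 95 mm; apart from trigger, cheek and button all stays below 103 mm.
- cheek_top (a point): Middle of the top edge of the cheek, the upright teal wall that carries the lock button: 10 mm thick, 52 mm long (y -26 to 26 in polisher axes), x -40 to -30 mm, its top 125 mm above the bench. The side of the trigger away from it is open.
- trigger_top (a point): Middle of the red trigger's flat top, moving with it. The top is 36 mm (x, polisher axes) by 50 mm (y) and stands 111 mm above the bench when the trigger is out, 16 mm above the housing. It goes straight down.
- trigger (a joint): How far the trigger is pressed down, m: 0 out, 0.012 at its bottom stop. A spring returns it (3 N when out, 6 N at the stop). Locked on, it stays at about 0.006; pressing it down again frees the button and the lock.
- button_face (a point): Middle of the round face (16 mm across) of the yellow lock button, moving with it. When out it stands 10 mm proud of the cheek, facing the trigger (+x of the polisher), 20 mm to the -x side of the trigger's middle and 112 mm above the bench. It is pushed straight into the cheek, along -x of the polisher.
- lock_button (a joint): How far the button is pressed in, m: 0 out, 0.0065 fully in. A spring returns it (2 N out, 4 N in). Blocked until the trigger is pressed over 0.0085. Held in over 0.005 while the trigger rises again, it is hooked: the trigger stays at about 0.006, the button at about 0.0045.
- compound_bar: Brown bar of polishing compound, 34 x 75 x 26 mm, loose on the cradle board; origin at the centre of its underside.
- spanner: Steel spanner, 130 mm long, loose on the cradle board; origin under its middle.
- steel_cup: Steel cup, 90 mm across, 75 mm high, loose; origin at the centre of its underside.
- enamel_dish: White dish, 110 mm across, 35 mm high, loose; origin at the centre of its underside.
- file: Wooden-handled hand tool, 220 mm long, lying loose; origin under its middle.
- screw_jar: Small glass jar with red lid, 66 mm across, 85 mm high, loose; origin at the centre of its underside.
- wood_offcut: Dark wooden offcut, 60 x 110 x 30 mm, loose; origin at the centre of its underside.

How it is judged:
On the way:
1. the lock button is fully in (over 5 mm) while the trigger is held down (over 8 mm) (value of joint lock_button above 0.005 m and value of joint trigger above 0.008 m), for 0.05 s.
At the end, for the whole second after the job is handed in: The trigger rests on its lock, pressed between 5 and 7.5 mm and still (under 2 mm/s), and the lock button is in by more than 3.5 mm, with nothing holding them (value of joint trigger between 0.005 and 0.0075 m and value of joint lock_button above 0.0035 m and velocity of joint trigger between -0.002 and 0.002 m/s); the robot touches nothing.
It fails at once if a loose thing on the bench or the board is moved by more than 20 mm (distance of any of compound_bar, spanner, steel_cup, enamel_dish, file, screw_jar, wood_offcut from where it was at the start of the episode above 0.02 m).
It also fails if it takes over 32 s, if anything falls off the work surface, if the arm or the gripper's body presses on something with over 40 N, if the wrist force passes 120 N, or if a joint passes its speed limit or range.

### The arm

A 6-joint arm with a two-finger parallel gripper is mounted at the origin on the work surface. World frame = base frame: x ahead of the robot, y to its left, z up, the work surface at z = 0. Lengths are in m, angles in rad, forces in N, time in s.
With the tool pointing down it reaches from about 0.3 to 0.775 m from the base axis. Payload 14.6 kg.
Tool frame: the origin (TCP) lies on the centre line of the jaws, within the pads' length; the fingertips stand 19 mm ahead of it and the grasp point (between the pads) is the TCP; y points along the fingers, x is the direction in which the jaws open and shut, and the axes are right-handed (so a half turn about y gives the same grasp; the last joint's range is limited). The gripper opens to 94 mm and grips with 3 to 60 N. Pads are 16 mm wide; open, the fingers measure 119 mm over their backs; the gripper's body (75 mm by 177 mm) begins 78 mm behind the grasp point.
Start: joints at [-1.256, 0.3, 1.521, -0, 1.321, -0.067], TCP at [0.205, -0.51, 0.224] pointing down, gripper open.
Joint ranges: [-3.03, 3.03], [-0.79, 2.21], [0.23, 2.52], [-1.04, 4.18], [0, 3.07], [-2.55, 2.55]. Speed limits (rad/s): [2.22, 2.22, 2.57, 3.14, 3.14, 3.14].

### API

Orientations are given as [roll, pitch, yaw] about the fixed x, y, z axes, in that order (R = Rz(yaw) Ry(pitch) Rx(roll)).
In Python, from station import ctrl, optics gives the robot as it stands.
- The arm moves only by the tool jog_arm, never from a script. Its argument "targets" is a list of rows, each a list of 3 entries, a list of its own where there are three numbers: the finger opening in cm, from 0 to 9.4, then the shift along the tool's x, y, z in cm, then the turn about the tool's y in rad. A call has 1 to 10 rows; each row is the pose to reach, as a shift and turn from the pose commanded when the call began, along the tool's axes at that moment; what a row does not reach only later rows make up. A row lasts 1/10 s, in which the tool goes at most 50 mm and 8.59 degrees, less where a joint would pass 70% of its speed; a pose out of reach is approached as far as the arm can. A call with a gripper value outside its range is refused whole. The fingers move at their own pace and stop on an object; "grip_force" is the grip in N (left out, the last holds). Time passes only in rows, so rows that repeat a pose let the fingers close. It gives the time, the measured TCP pose, the force and the opening at its end, in the units of the state.
- ctrl.get_obs(): the state, without advancing time (a new reading comes with each control period).
- optics.camera(name): name is "side" or "top" or "wrist"; returns a dict with "img" (400x640x3 uint8, red, green, blue), "range_z" (400x640 float32, m along the optical axis (not along the pixel's ray), 0 where there is no reading), "camera_matrix" (3x3 intrinsics, pixels), "world_to_cam" (4x4, takes a point from world to camera coordinates); the wrist camera has in their place "mount" (4x4, takes a point from camera to tool coordinates, whose origin is the TCP and whose axes are the tool frame's). Camera axes: x right, y up, looking along -z (the intrinsics and any distortion apply to the point x, -y, -z); pixel columns grow to the right and rows downward; lengths in m; the calibration is good to about 2 mm. The wrist camera is an equidistant fisheye: a pixel r from the principal point sees the ray r / f radians off the axis. A picture is of the moment at which its call begins: read the wrist's pose just before it.
- ctrl.hand_in(): hands the job in, once; it reports no verdict.
The state is a dict: "time_s": time; "qpos": joint angles; "joint_vel": joint speeds; "tau": joint torques, N m; "ee_pos": TCP position; "eef_rot": TCP orientation; "force": force on the tool from outside, world axes, zero at the start; "moment": the same for the moment, N m; "grip_width": finger opening in m.
Only numpy, scipy, OpenCV 4.12 (cv2) and the standard library are available. Lean on these libraries where they do the work, as an engineer would, in place of code of your own. Each camera call takes 0.05 s, during which the arm holds its last target. There are 200 camera calls.

## Working session

There is one attempt and no reset: what is moved stays moved. The work goes in short steps, Python scripts to look and compute and a tool call to move; the robot and the scene stay as the last step left them, time stands still between calls to the robot, and variables do not carry over. Pictures are saved under pics/ and viewed, about 8 in all and at most 12, crops included, and the job is handed in when it is done.

Besides the shell and the picture viewer there is one more tool, called after "Call:" in YAML: its name, and indented under it one key for each argument. jog_arm: Moves the arm, as the interface text tells. Its arguments: {"type":"object","properties":{"targets":{"type":"array","items":{"type":"array"}},"grip_force":{"type":"number"}},"required":["targets"]}

```bash
mkdir -p pics; ls; cat > h.py <<'E'
import numpy as np, cv2
from station import ctrl, optics
np.set_printoptions(precision=4,suppress=True)
def grab(n,save=None):
    c=optics.camera(n)
    if save: cv2.imwrite('pics/'+save,c['img'][:,:,::-1])
    return c
def cloud(c):
    z=c['range_z'].astype(float);K=c['camera_matrix'];v,u=np.mgrid[:400,:640]
    P=np.stack([(u-K[0,2])/K[0,0]*z,-(v-K[1,2])/K[1,1]*z,-z,np.ones_like(z)],-1)
    return (P@np.linalg.inv(c['world_to_cam']).T)[...,:3]
E
python3 - <<'E'
from h import *
o=ctrl.get_obs();print(o)
for n in('top','side'):
    c=grab(n,n+'0.png');np.savez(n+'0.npz',**c);print(n,{k:v for k,v in c.items() if k not in('img','range_z')})
E
```

```text
pics
{'time_s': 0.0, 'qpos': array([-1.2556,  0.3005,  1.5216,  0.    ,  1.3207, -0.0666]), 'joint_vel': array([ 0.0014,  0.0002,  0.0012, -0.0002, -0.0004,  0.0004]), 'tau': array([  0.0004, -53.1812, -35.274 ,   0.0708,   0.0243,  -0.0001]), 'ee_pos': array([ 0.2049, -0.5102,  0.2239]), 'eef_rot': array([-1.5707,  0.0012, -1.189 ]), 'force': array([0.0506, 0.2326, 1.1982]), 'moment': array([ 0.0041, -0.0022,  0.0101]), 'grip_width': 0.09414993178393448}
top {'camera_matrix': array([[419.4419,   0.    , 330.528 ],
       [  0.    , 419.4419, 200.3962],
       [  0.    ,   0.    ,   1.    ]]), 'world_to_cam': array([[ 0.0043, -0.9999, -0.0136,  0.0078],
       [ 0.9892,  0.0023,  0.1463, -0.5759],
       [-0.1463, -0.0141,  0.9891, -1.2215],
       [ 0.    ,  0.    ,  0.    ,  1.    ]])}
side {'camera_matrix': array([[464.9457,   0.    , 321.1949],
       [  0.    , 464.9457, 205.4327],
       [  0.    ,   0.    ,   1.    ]]), 'world_to_cam': array([[-0.7199, -0.6939,  0.0176,  0.3836],
       [ 0.453 , -0.4505,  0.7693, -0.3363],
       [-0.5259,  0.5618,  0.6387, -1.1404],
       [ 0.    ,  0.    ,  0.    ,  1.    ]])}
```

View pics/top0.png

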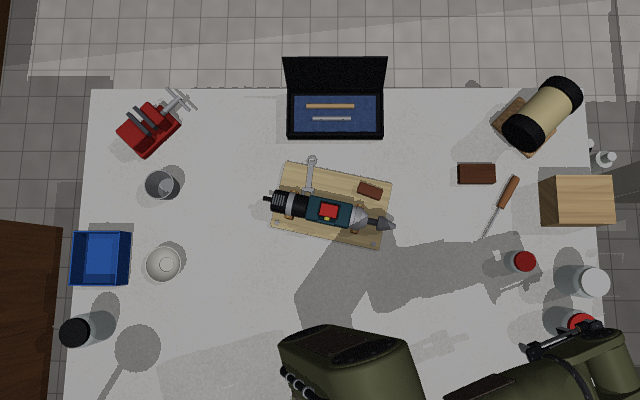

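View pics/side0.png

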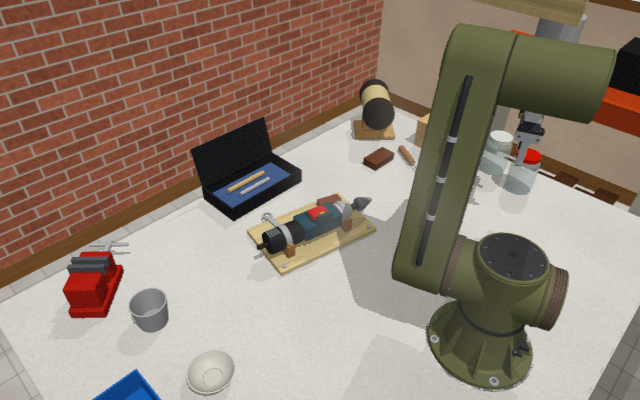

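The top view shows the red trigger at (329,211), the yellow button just below it at about (327,218), the cone to the right and the motor to the left. So the button side faces the robot. The side view shows the trigger at about (318,212).

Next I'll measure the pose from both views.

```bash
cat > m.py <<'E'
from h import *
c={n:dict(np.load(n+'0.npz')) for n in('top','side')}
boxes={'top':(300,190,360,235),'side':(290,190,345,240)}
def ray(c,u,v):
    K=c['camera_matrix'];W=np.linalg.inv(c['world_to_cam'])
    d=np.array([(u-K[0,2])/K[0,0],-(v-K[1,2])/K[1,1],-1.]);return W[:3,3],W[:3,:3]@d
R={}
for n in c:
    x0,y0,x1,y1=boxes[n];h=cv2.cvtColor(c[n]['img'],cv2.COLOR_RGB2HSV);P=cloud(c[n])
    H,S,V=[h[...,i].astype(int) for i in range(3)]
    for name,m in(('red',((H<6)|(H>174))&(S>180)&(V>110)),('yel',(H>18)&(H<35)&(S>150)&(V>90))):
        m=m.copy();b=np.zeros_like(m);b[y0:y1,x0:x1]=1;m&=b
        v,u=np.nonzero(m)
        if len(u)==0: print(n,name,0);continue
        p=P[m]
        if name=='red':
            zt=np.median(p[:,2]);top=abs(p[:,2]-zt)<.006;v,u,p=v[top],u[top],p[top]
        print(n,name,len(u),'px',u.mean(),v.mean(),'med',np.median(p,0),'rect',cv2.minAreaRect((p[:,:2]*1000).astype(np.float32)))
        R[n,name]=ray(c[n],u.mean(),v.mean())
    cr=c[n]['img'][y0-15:y1+15,x0-20:x1+20,::-1];cv2.imwrite(f'crop_{n}.png',cv2.resize(cr,None,fx=4,fy=4,interpolation=cv2.INTER_NEAREST)[:400,:390])
a=[cv2.imread(f'crop_{n}.png')for n in c];h=min(i.shape[0]for i in a);cv2.imwrite('pics/crops.png',np.hstack([i[:h]for i in a]))
for k in('red','yel'):
    if('top',k)in R and('side',k)in R:
        (o1,d1),(o2,d2)=R['top',k],R['side',k];t=np.linalg.lstsq(np.c_[d1,-d2],o2-o1,rcond=None)[0]
        p,q=o1+t[0]*d1,o2+t[1]*d2;print(k,'tri',(p+q)/2,'gap',np.linalg.norm(p-q))
P=cloud(c['top']);Z=P[...,2]
# board: points at z ~18mm; housing direction: points 90-99mm
for lo,hi in((.012,.024),(.088,.1)):
    m=(Z>lo)&(Z<hi);b=np.zeros_like(m);b[150:255,255:405]=1;m&=b
    m=cv2.morphologyEx(m.astype(np.uint8),cv2.MORPH_OPEN,np.ones((3,3)))>0
    print(lo,m.sum(),cv2.minAreaRect((P[m][:,:2]*1000).astype(np.float32)))
E
python3 m.py
```

```text
top red 194 px 328.3556701030928 210.18041237113403 med [0.5381 0.0157 0.1116] rect ((537.6097412109375, 14.946642875671387), (47.398075103759766, 33.695926666259766), 77.75727081298828)
top yel 12 px 326.5 218.25 med [0.5144 0.0182 0.1187] rect ((514.445556640625, 19.871139526367188), (13.653018951416016, 8.706697463989258), 76.71469116210938)
side red 82 px 314.9512195121951 210.90243902439025 med [0.5389 0.0238 0.1127] rect ((539.7699584960938, 18.6279296875), (30.921966552734375, 50.150428771972656), 4.886801719665527)
side yel 5 px 321.4 212.4 med [0.5143 0.0217 0.1223] rect ((516.7111206054688, 20.852346420288086), (11.134557723999023, 4.820567607879639), 2.7271087169647217)
red tri [0.5404 0.0168 0.1076] gap 0.0059663030947536356
yel tri [0.5143 0.0203 0.1202] gap 0.001714074583088766
0.012 4181 ((567.2919311523438, 8.789230346679688), (339.9790954589844, 210.6150665283203), 77.62370300292969)
0.088 1105 ((544.7918090820312, 48.39209747314453), (271.4434509277344, 72.1157455444336), 78.03670501708984)
```

View pics/crops.png

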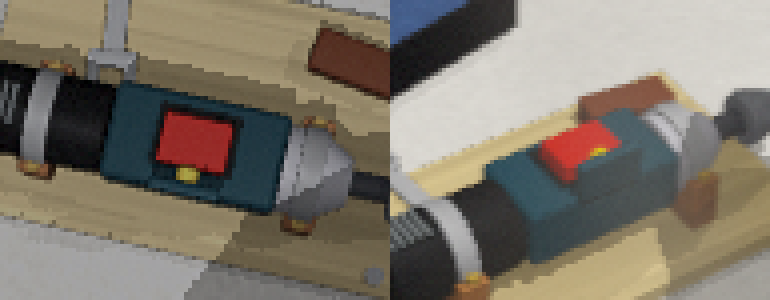

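The board rectangle (340 x 210 mm, as stated) and the red top agree: trigger centre at (0.538, 0.015), +x of the polisher at yaw −0.214, top at z ≈ 0.111. I'll move above it with the fingers closed, to use them as a probe.

Call:
jog_arm:
  targets:
    - [0,[-18.0,1.0,25.0],-0.6]
    - [0,[-18.0,1.0,25.0],-0.6]
    - [0,[-18.0,1.0,25.0],-0.6]
    - [0,[-18.0,1.0,25.0],-0.6]
    - [0,[-36.35,2.4,50.5],-0.975]
    - [0,[-36.35,2.4,50.5],-0.975]
    - [0,[-36.35,2.4,50.5],-0.975]
    - [0,[-36.35,2.4,50.5],-0.975]
    - [0,[-36.35,2.4,50.5],-0.975]
    - [0,[-36.35,2.4,50.5],-0.975]
  grip_force: 20

```text
time_s: 1.1
ee_pos: [0.4731, -0.0864, 0.2054]
eef_rot: [-1.571, -0.0, -0.214]
force: [0.3, -0.5, -0.4]
grip_width: 0.0176
```

Call:
jog_arm:
  targets:
    - [0,[4.2,1.0,11.3],0]
    - [0,[4.2,1.0,11.3],0]
    - [0,[4.2,1.0,11.3],0]
    - [0,[4.2,1.0,11.3],0]
    - [0,[4.2,1.0,11.3],0]
    - [0,[4.2,1.0,11.3],0]

```text
time_s: 1.7
ee_pos: [0.5371, 0.0121, 0.1956]
eef_rot: [-1.571, 0.0, -0.215]
force: [-0.8, 0.4, 0.1]
grip_width: 0.0004
```

```bash
python3 - <<'E'
from h import *
o=ctrl.get_obs();print(o['time_s'],o['ee_pos'],o['eef_rot'],o['grip_width'],o['force'])
d=o['ee_pos'][:2]-[.538,.0151];print('polisher xy of TCP mm',1000*(d@[[.977,.213],[-.213,.977]]))
w=grab('wrist');print(w['mount'],w['camera_matrix'])
cv2.imwrite('pics/w1.png',w['img'][:,:,::-1])
E
```

```text
1.7 [0.5371 0.0121 0.1956] [-1.5709  0.0001 -0.215 ] 0.0004015176290681519 [-0.8297  0.4114  0.079 ]
polisher xy of TCP mm [-0.2404 -3.1164]
[[ 1.     -0.0004 -0.0008 -0.0008]
 [-0.0007  0.2451 -0.9695 -0.162 ]
 [ 0.0006  0.9695  0.2451  0.0697]
 [ 0.      0.      0.      1.    ]] [[309.7069   0.     319.9391]
 [  0.     309.7069 201.4551]
 [  0.       0.       1.    ]]
```

View pics/w1.png

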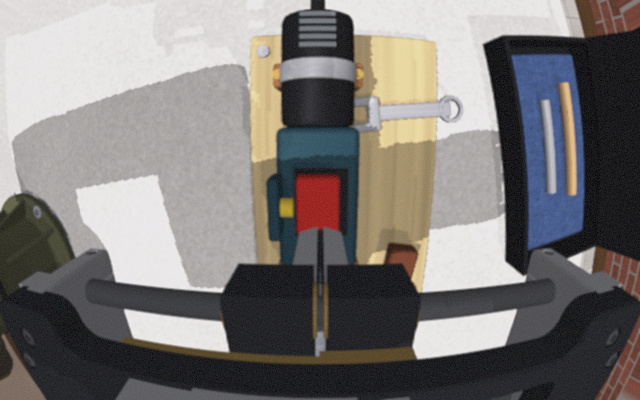

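The wrist picture shows the red trigger centred at about (319,203), the button at (287,207) and the closed fingers at about (320,235), in line with the trigger in x. Going down to just above the trigger.

Call:
jog_arm:
  targets:
    - [0,[0.1,3.0,0.3],0]
    - [0,[0.1,5.0,0.3],0]
    - [0,[0.1,5.9,0.3],0]
    - [0,[0.1,5.9,0.3],0]
    - [0,[0.1,5.9,0.3],0]

```text
time_s: 2.25
ee_pos: [0.5394, 0.0154, 0.1375]
eef_rot: [-1.571, -0.001, -0.215]
force: [-0.6, -0.3, -0.5]
grip_width: 0.0002
```

```bash
python3 - <<'E'
from h import *
o=ctrl.get_obs();print(o['time_s'],o['ee_pos'],o['force'])
w=grab('wrist');print(w['range_z'][180:260:8,260:380:6])
cv2.imwrite('pics/w2.png',cv2.resize(w['img'][150:290,230:410,::-1],None,fx=4,fy=4,interpolation=cv2.INTER_CUBIC))
E
```

```text
2.25 [0.5394 0.0154 0.1375] [-0.6012 -0.35   -0.5268]
[[0.2826 0.2068 0.205  0.2059 0.2055 0.2058 0.2058 0.2048 0.2066 0.2058
  0.2052 0.2048 0.2059 0.2067 0.2057 0.2052 0.2041 0.2062 0.2853 0.2839]
 [0.285  0.2066 0.2066 0.2073 0.2054 0.206  0.2048 0.2053 0.2062 0.2059
  0.2054 0.2054 0.2062 0.2059 0.2044 0.2038 0.2067 0.2069 0.2859 0.285 ]
 [0.1941 0.1979 0.2081 0.2075 0.2077 0.199  0.1979 0.1999 0.1981 0.1972
  0.1973 0.1969 0.1975 0.1987 0.2064 0.2073 0.2076 0.2096 0.2872 0.2867]
 [0.1793 0.1944 0.2111 0.2095 0.2108 0.1929 0.193  0.193  0.1932 0.1936
  0.1929 0.1932 0.1934 0.1927 0.2081 0.2079 0.21   0.2117 0.2896 0.289 ]
 [0.1803 0.1933 0.2126 0.2103 0.2101 0.1943 0.1943 0.1939 0.1944 0.1945
  0.1942 0.1948 0.1934 0.1943 0.2097 0.2101 0.2113 0.212  0.2905 0.2918]
 [0.182  0.1931 0.2118 0.2124 0.2114 0.1964 0.1963 0.1955 0.1959 0.1933
  0.1958 0.1953 0.1956 0.1961 0.2109 0.2108 0.2124 0.2138 0.294  0.2929]
 [0.1826 0.1916 0.1919 0.1912 0.2134 0.1971 0.1961 0.     0.1974 0.1871
  0.196  0.188  0.1963 0.1964 0.2136 0.2123 0.2138 0.215  0.2949 0.2956]
 [0.1827 0.1892 0.189  0.1911 0.2149 0.1985 0.1971 0.1733 0.1734 0.1716
  0.1779 0.1735 0.1733 0.1725 0.2152 0.2129 0.2148 0.     0.296  0.2962]
 [0.1847 0.1894 0.1911 0.1907 0.2171 0.2    0.2003 0.1602 0.1605 0.1616
  0.1643 0.1604 0.1603 0.1606 0.2163 0.2156 0.2168 0.2182 0.2987 0.2993]
 [0.185  0.1893 0.2129 0.2172 0.2179 0.2022 0.152  0.1506 0.1515 0.
  0.1566 0.1511 0.1501 0.1515 0.1516 0.2174 0.218  0.222  0.3015 0.302 ]]
```

View pics/w2.png

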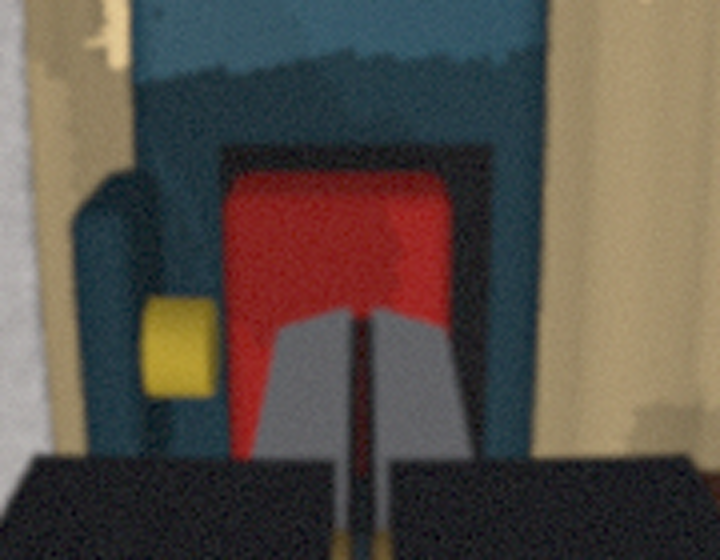

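The tips are two 12.5 mm fingers, 25 mm over the backs. They sit about 1–3 mm to the +x side of the trigger's middle and clear of the button by about 9 mm. Pressing down in steps and watching the force.

Call:
jog_arm:
  targets:
    - [0,[-0.3,0.4,0],0]
    - [0,[-0.3,0.8,0],0]
    - [0,[-0.3,1.1,0],0]
    - [0,[-0.3,1.4,0],0]
    - [0,[-0.3,1.4,0],0]
    - [0,[-0.3,1.4,0],0]

```text
time_s: 2.9
ee_pos: [0.5362, 0.0164, 0.1226]
eef_rot: [-1.571, 0.0, -0.214]
force: [-1.9, 0.4, 4.0]
grip_width: 0.0002
```

Call:
jog_arm:
  targets:
    - [0,[0,0.2,0],0]
    - [0,[0,0.4,0],0]
    - [0,[0,0.4,0],0]
    - [0,[0,0.4,0],0]

```text
time_s: 3.3
ee_pos: [0.5362, 0.0165, 0.1187]
eef_rot: [-1.571, -0.0, -0.214]
force: [-3.0, 0.3, 5.6]
grip_width: 0.0005
```

The tip is at z 0.0997 with 5.6 N, so about 11.3 mm pressed, which fits the spring. Now pushing toward the button.

Call:
jog_arm:
  targets:
    - [0,[-0.2,0,0],0]
    - [0,[-0.4,0,0],0]
    - [0,[-0.4,0,0],0]

```text
time_s: 3.6
ee_pos: [0.5332, 0.0171, 0.1194]
eef_rot: [-1.57, -0.003, -0.214]
force: [2.1, -0.8, 5.2]
grip_width: 0.0003
```

Call:
jog_arm:
  targets:
    - [0,[-0.2,0,0],0]
    - [0,[-0.4,0,0],0]
    - [0,[-0.4,0,0],0]

```text
time_s: 3.9
ee_pos: [0.5293, 0.018, 0.1193]
eef_rot: [-1.57, -0.003, -0.214]
force: [2.9, -0.1, 5.8]
grip_width: 0.0005
```

Call:
jog_arm:
  targets:
    - [0,[-0.2,0,0],0]
    - [0,[-0.2,0,0],0]
    - [0,[-0.2,0,0],0]

```text
time_s: 4.2
ee_pos: [0.5276, 0.0184, 0.1194]
eef_rot: [-1.57, -0.003, -0.214]
force: [5.4, -1.2, 5.2]
grip_width: 0.0006
```

```bash
python3 - <<'E'
from h import *
o=ctrl.get_obs();print(o['time_s'],o['ee_pos'],o['force'])
d=o['ee_pos'][:2]-[.538,.0151];print(1000*(d@[[.977,.213],[-.213,.977]]))
w=grab('wrist')
cv2.imwrite('pics/w3.png',cv2.resize(w['img'][150:290,230:410,::-1],None,fx=4,fy=4,interpolation=cv2.INTER_CUBIC))
E
```

```text
4.2 [0.5276 0.0184 0.1194] [ 5.4391 -1.1863  5.2207]
[-10.8667   0.9718]
```

View pics/w3.png

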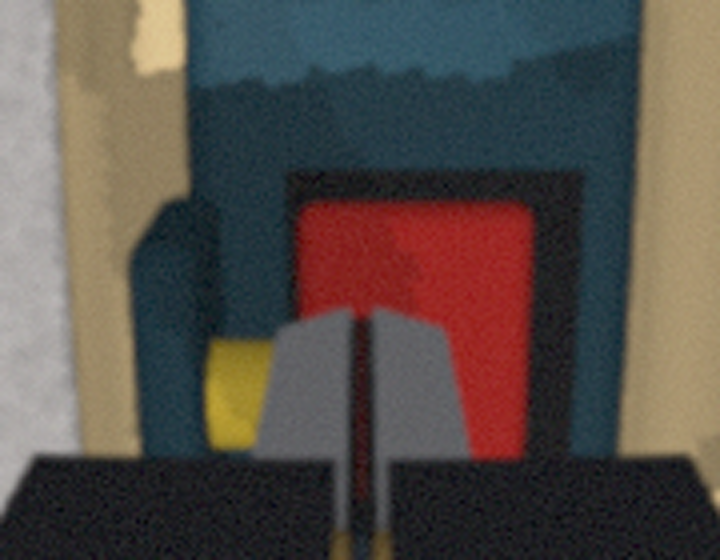

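The finger's back has just reached the yellow button (x 207–272 visible, still about 10 mm proud). Now pushing it in.

Call:
jog_arm:
  targets:
    - [0,[-0.2,0,0],0]
    - [0,[-0.4,0.05,0],0]
    - [0,[-0.4,0.05,0],0]

```text
time_s: 4.55
ee_pos: [0.5239, 0.0192, 0.1192]
eef_rot: [-1.57, -0.004, -0.214]
force: [6.6, -0.9, 7.7]
grip_width: 0.0003
```

Call:
jog_arm:
  targets:
    - [0,[-0.1,0,0],0]
    - [0,[-0.15,0,0],0]
    - [0,[-0.15,0,0],0]

```text
time_s: 4.85
ee_pos: [0.5227, 0.0194, 0.1192]
eef_rot: [-1.57, -0.005, -0.214]
force: [7.2, -1.5, 6.9]
grip_width: 0.0003
```

Call:
jog_arm:
  targets:
    - [0,[-0.1,0,0],0]
    - [0,[-0.1,0,0],0]
    - [0,[-0.1,0,0],0]

```text
time_s: 5.15
ee_pos: [0.5219, 0.0196, 0.1192]
eef_rot: [-1.57, -0.005, -0.214]
force: [7.9, -2.5, 5.6]
grip_width: 0.0005
```

```bash
python3 - <<'E'
from h import *
o=ctrl.get_obs();print(o['time_s'],o['ee_pos'],o['force'])
d=o['ee_pos'][:2]-[.538,.0151];print(1000*(d@[[.977,.213],[-.213,.977]]))
w=grab('wrist')
cv2.imwrite('pics/w4.png',cv2.resize(w['img'][150:290,230:410,::-1],None,fx=4,fy=4,interpolation=cv2.INTER_CUBIC))
E
```

```text
5.15 [0.5219 0.0196 0.1192] [ 7.9094 -2.4783  5.595 ]
[-16.7044   0.9895]
```

View pics/w4.png

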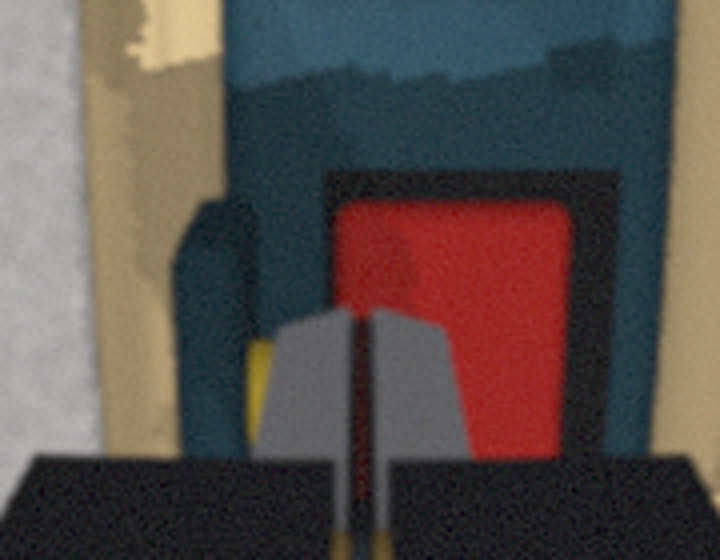

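The button now shows only about 4 mm proud (246–273), so it is about 6 mm in. A little further, until it meets the stop.

Call:
jog_arm:
  targets:
    - [0,[-0.05,0,0],0]
    - [0,[-0.1,0,0],0]
    - [0,[-0.1,0,0],0]

```text
time_s: 5.5
ee_pos: [0.5218, 0.0197, 0.1193]
eef_rot: [-1.57, -0.008, -0.214]
force: [15.3, -3.8, 0.3]
grip_width: 0.0004
```

Call:
jog_arm:
  targets:
    - [0,[-0.05,0,0],0]
    - [0,[-0.05,0,0],0]
    - [0,[-0.05,0,0],0]

```text
time_s: 5.8
ee_pos: [0.5217, 0.0197, 0.1193]
eef_rot: [-1.57, -0.009, -0.214]
force: [19.7, -3.3, -0.8]
grip_width: 0.0006
```

The force climbs with no motion, so the button is at its stop with the trigger still down (tip at 0.100). Now easing straight up while keeping a light push on the button.

Call:
jog_arm:
  targets:
    - [0,[0.05,-0.1,0],0]
    - [0,[0.05,-0.2,0],0]
    - [0,[0.05,-0.3,0],0]
    - [0,[0.05,-0.4,0],0]
    - [0,[0.05,-0.5,0],0]
    - [0,[0.05,-0.5,0],0]

```text
time_s: 6.4
ee_pos: [0.5216, 0.0197, 0.124]
eef_rot: [-1.57, -0.007, -0.214]
force: [15.7, -2.6, -1.2]
grip_width: 0.0006
```

Call:
jog_arm:
  targets:
    - [0,[0,-0.1,0],0]
    - [0,[0,-0.2,0],0]
    - [0,[0,-0.3,0],0]
    - [0,[0,-0.4,0],0]
    - [0,[0,-0.4,0],0]

```text
time_s: 6.9
ee_pos: [0.5213, 0.0196, 0.1275]
eef_rot: [-1.57, -0.006, -0.214]
force: [14.9, -4.3, -4.7]
grip_width: 0.0006
```

Call:
jog_arm:
  targets:
    - [0,[0.1,-0.1,0],0]
    - [0,[0.4,-0.1,0],0]
    - [0,[0.8,-0.2,0],0]
    - [0,[0.8,-0.4,0],0]
    - [0,[0.8,-3,0],0]
    - [0,[0.8,-6.0,0],0]
    - [0,[0.8,-8.0,0],0]
    - [0,[0.8,-8.0,-3],0]
    - [0,[0.8,-8.0,-3],0]
    - [0,[0.8,-8.0,-3],0]

```text
time_s: 7.9
ee_pos: [0.5203, -0.011, 0.2069]
eef_rot: [-1.571, 0.001, -0.215]
force: [0.9, 0.0, 0.4]
grip_width: 0.0006
```

```bash
python3 - <<'E'
from h import *
o=ctrl.get_obs();print(o['time_s'],o['ee_pos'],o['force'])
w=grab('wrist')
K=w['camera_matrix'];z=w['range_z'].astype(float);v,u=np.mgrid[:400,:640]
a,b=(u-K[0,2])/K[0,0],(v-K[1,2])/K[0,0];th=np.hypot(a,b);k=np.tan(th)/np.maximum(th,1e-9)
P=np.stack([a*k*z,-b*k*z,-z],-1)@w['mount'][:3,:3].T+w['mount'][:3,3]
from scipy.spatial.transform import Rotation as R
W=P@R.from_euler('xyz',o['eef_rot']).as_matrix().T+o['ee_pos']
d=W[...,:2]-[.538,.0151];pol=np.dstack([d@[[.977,.213],[-.213,.977]],W[...,2]])
h=cv2.cvtColor(w['img'],cv2.COLOR_RGB2HSV).astype(int);H,S,V=h[...,0],h[...,1],h[...,2]
near=(abs(pol[...,0])<.045)&(abs(pol[...,1])<.03)&(pol[...,2]>.09)
red=near&((H<6)|(H>174))&(S>150);yel=near&(H>18)&(H<35)&(S>130)
hs=(abs(abs(pol[...,1])-.045)<.012)&(abs(pol[...,0])<.025)&(pol[...,2]>.08)
ch=(abs(pol[...,0]+.035)<.006)&(abs(pol[...,1])<.02)&(pol[...,2]>.115)
for n,m in(('red',red),('yel',yel),('housing',hs),('cheek',ch)):
    q=pol[m]*1000;print(n,len(q),np.percentile(q,[5,50,95],axis=0) if len(q) else '')
cv2.imwrite('pics/w5.png',cv2.resize(w['img'][100:290,200:440,::-1],None,fx=3,fy=3,interpolation=cv2.INTER_CUBIC))
E
```

```text
7.9 [ 0.5203 -0.011   0.2069] [0.9052 0.0294 0.3938]
red 2432 [[-19.2534 -21.8004 104.5284]
 [ -3.034    1.0644 106.8534]
 [ 13.1373  22.7775 108.0449]]
yel 1281 [[-38.7484 -11.9481 119.7932]
 [-11.9379 -11.0605 313.4459]
 [  7.3532   2.3385 315.544 ]]
housing 13092 [[-13.2377 -43.2277  96.3312]
 [-12.449   40.471  368.9067]
 [ 13.5315  46.5709 368.9067]]
cheek 5378 [[-40.0707 -11.7526 126.088 ]
 [-33.5765  -6.4424 311.0847]
 [-29.4882   3.9947 328.607 ]]
```

View pics/w5.png

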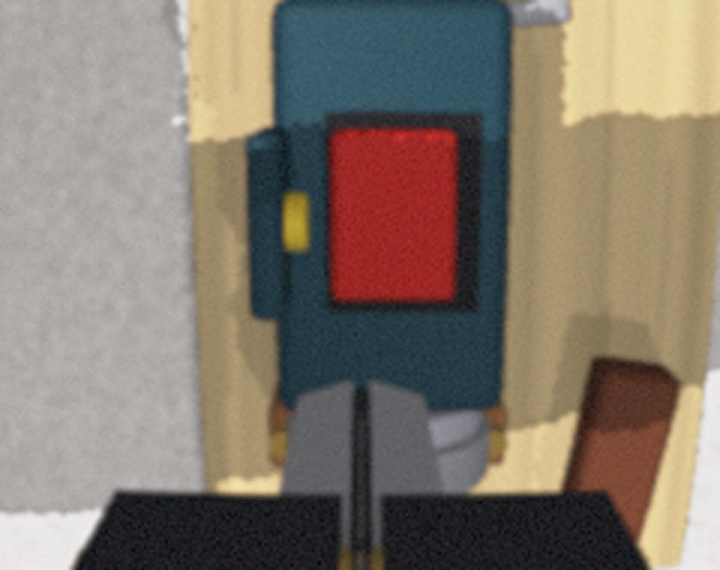

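The trigger stays part-way down (about 106 mm) and the button stays in, a stub at (296,222), with the gripper clear. Handing in.

```bash
python3 - <<'E'
from h import *
ctrl.hand_in();o=ctrl.get_obs();print(o['time_s'],o['force'])
E
```

```text
the job is handed in; nothing more can be done
the job is handed in; nothing more can be done
```

I set the polisher running on its lock and handed the job in at about 8 s of the 32 s allowed; hand-in gives no verdict.

**What I did:** With the fingers closed I pressed the trigger down about 11 mm, with 5.6 N showing on it. I then slid sideways until the button reached its stop, where the force rose to about 20 N with no further motion. I eased straight up while still pushing the button, then backed off and lifted clear.

**Last checks, all from the wrist camera and arm readings:**
- **Trigger:** its top read 106.9 mm, against 111 mm when out. The housing top read about 1 mm high in the same picture, so the trigger is about 5–6 mm down.
- **Button:** it showed about 6–7 mm proud, where 5.5 mm is expected when hooked and 10 mm when out. The picture is too coarse to settle it to the millimetre.
- **Arm:** the gripper was about 80 mm above the polisher with under 1 N on the wrist, and I saw no sign of touching any loose thing. I did not take a final overhead picture to confirm that.

**Disagreements:** the wrist view put the trigger 1–3 mm off the overhead estimate in x, so I relied on contact force instead. The yellow, cheek and housing readings in the last depth check mixed in stray points from the gripper, so I judged the button from the picture.

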